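# Grease a splined drive shaft, fit its gear and hold it down for the circlip

### The job

Put the green gear on the splined shaft of the bolt feeder's drive: first, while the splines are still bare, give the lever of the grease pump at least three full strokes, each down to its stop and all the way back up. Then set the green gear on the shaft with its hub upwards, turn it until the splines mesh, push it fully home against the sprung brass cup and finish while still holding it down there with the fingers, so that I can snap the circlip into the groove above it. Leave everything else on the table where it lies.

Things in the scene. Friction and masses are not known exactly. Their poses are not given: they have to be found in the camera images.
- drive_unit: The drive, fixed: base plate 10 mm thick (local x -65..65, y -151..61 mm), aluminium gearbox 104 x 104 mm, 68 high, a vertical splined shaft out of its top; blue motor on its left (to y 150, 89 high); grease pump at x 20, y -112, 60 mm square, 125 high, its lever pointing right, to local -y. Origin: on the table on the shaft's axis; x away from the robot at yaw 0, z up.
- pump_lever (a joint): Lever of the grease pump, rad: 0 at rest (24 deg above level), 0.80 down at its stop (22 deg below level). Pivot at x 20, y -112, z 110 mm of drive_unit, axis along its x. Sprung: comes back up by itself when let go; pressing at the grip takes about 5 N at the top, 8 N at the bottom.
- lever_grip (a point): Top of the lever's black rubber grip, midway along it; moves with the lever. The grip is round, 22 mm diameter, 62 mm long along the lever, its middle 114 mm from the pivot. This point is about 166 mm above the table at rest, 78 mm at the stop. Can be pressed down from above with shut fingers; the touched spot then creeps up to 15 mm along the grip.
- shaft_axis (a point): On the axis of the shaft, level with the upper ends of its splines, 104 mm above the table; z up, x along one spline. 6 straight splines, 60 deg apart, 6 mm wide, 32 mm over the tops, 24 mm core, from 104 mm down to the bearing cover at 74 mm. The shaft stands at any angle and is stiff to turn (0.6 N m).
- shaft_end (a point): Middle of the shaft's upper end, 138 mm above the table. Above the splines the shaft is a smooth journal, 23 mm diameter from 104 to 132 mm, then tapering to 17 mm at this end; the dark circlip groove is at about 125 mm.
- thrust_cup (a joint): Sprung brass cup round the foot of the shaft, 53 mm diameter, m: 0 = up (rim 88 mm above the table), 0.008 = pressed down to its stop (rim at 80 mm). It pushes up with 6.5 N at the top and 10.5 N at the stop, so a gear that is let go rises by 8 mm.
- green_gear: Gear to fit, loose, about 0.25 kg: green nylon disc, 82 mm over the teeth, 14 mm thick, with a hexagonal hub on top; it lies hub up on a 3 mm rubber mat. Origin: centre of the underside, z up through the hub, x to the middle of a bore groove and square to a hub flat. Fully home its underside is 24 mm below shaft_axis; unmeshed it rests on the spline ends, level with shaft_axis.
- gear_hub (a point): Centre of the top of the green gear's hub, 42 mm above its underside. Hub 46 mm across flats, from 14 to 42 mm above the underside: grip it here. Steel-lined bore right through: 6 grooves, 26 mm between lands, about 1 mm clearance all round; a groove and a hub flat every 60 deg from x; it meshes within 4 deg of every sixth of a turn.
- steel_gear: Not wanted: smaller dark steel gear, 64 mm over the teeth, round hub 34 mm, 29 mm high, on the same mat. Origin: centre of the underside. It and the green gear may lie either way round.
- parts_dish: Round steel parts dish, 100 mm, 18 mm high, the circlip lies in it. To be left alone, as is everything below.
- circlip_pliers: Circlip pliers with red grips, 165 mm long, lying.
- tally_counter: White hand tally counter, 55 x 73 x 29 mm.
- length_gauge: Grey stepped gauge block, 28 x 50 x 22 mm.
- box_cutter: Yellow box cutter, 21 x 154 x 17 mm, lying.
- hex_bolt_lying_4: Yellow zinc hex bolt, 47 mm long, lying.
- lying_bolt_b: Another such bolt, lying.

How it is judged:
On the way, in this order (a step that is already met when the one before it is completed fails the run):
1. first pump stroke: lever pressed down to its stop, the splines still bare (value of joint pump_lever above 0.7 rad and horizontal distance between green_gear and shaft_axis above 0.06 m), for 0.05 s.
2. first pump stroke: lever back up at rest (value of joint pump_lever below 0.1 rad and horizontal distance between green_gear and shaft_axis above 0.06 m), for 0.05 s.
3. second pump stroke: lever pressed down to its stop, the splines still bare (all of step 1), for 0.05 s.
4. second pump stroke: lever back up at rest (all of step 2), for 0.05 s.
5. third pump stroke: lever pressed down to its stop, the splines still bare (all of step 3), for 0.05 s.
6. third pump stroke: lever back up at rest (all of step 4), for 0.05 s.
7. green gear meshed on the splines and pressed fully home against the sprung cup (z of green_gear in the frame of shaft_axis below -0.0215 m and value of joint thrust_cup above 0.0055 m and horizontal distance between green_gear and shaft_axis below 0.003 m and angle between green_gear's own z axis and vertical below 0.06 rad), for 0.2 s.
At the end, for the whole second after the job is handed in: The green gear is meshed on the splined shaft, hub up and square (within 3 mm of the axis, tilt under 0.06 rad), its underside within 2.5 mm of fully home, the sprung brass cup pressed at least 5.5 of its 8 mm, and the fingers still on the gear with more than 2 N, through the last second (all of step 7 and contact force between the fingers and green_gear above 2 N and linear speed of green_gear below 0.02 m/s); the arm keeps its last pose, push and grip.
It fails at once if another thing on the table is shifted by more than 3 cm (distance of any of steel_gear, parts_dish, circlip_pliers, tally_counter, length_gauge, box_cutter, hex_bolt_lying_4, lying_bolt_b from where it was at the start of the episode above 0.03 m).
It also fails if it takes over 72 s, if anything falls off the work surface, if the arm or the gripper's body presses on something with over 40 N, if the wrist force passes 120 N, or if a joint passes its speed limit or range.

### The arm

A 6-joint arm with a two-finger parallel gripper is mounted at the origin on a cart in front of the work surface, level with it; the furniture and walls round the work are solid. World frame = base frame: x ahead of the robot, y to its left, z up, the work surface at z = 0. Lengths are in m, angles in rad, forces in N, time in s.
With the tool pointing down it reaches from about 0.35 to 0.775 m from the base axis. Payload 7.3 kg.
Tool frame: the origin (TCP) lies at the centre of the arm's flange, where the gripper is bolted on; the fingertips stand 178 mm ahead of it and the grasp point (between the pads) lies 159 mm ahead of it (tip_extent is the distance from the TCP to the fingertips, in m); z points along the fingers, y is the line along which they close (so a half turn about z gives the same grasp; the last joint's range is limited). The gripper opens to 92 mm and grips with 3 to 60 N. Pads are 19 mm wide; open, the fingers measure 130 mm over their backs; the gripper's body (75 mm by 190 mm) begins 47 mm behind the grasp point.
Start: joints at [0.993, 0.342, 1.524, -0, 1.275, -0.146], TCP at [0.22, 0.477, 0.405] pointing down, gripper open.
Joint ranges: [-2.53, 2.53], [-0.77, 2.02], [0.04, 2.7], [-1, 4.14], [0.28, 2.66], [-3.11, 3.11]. Speed limits (rad/s): [2.57, 2.57, 3.14, 3.14, 3.14, 3.14].

### API

Orientations are given as [roll, pitch, yaw] about the fixed x, y, z axes, in that order (R = Rz(yaw) Ry(pitch) Rx(roll)).
In Python, from cell import * gives the robot as it stands.
- The arm moves only by the tool arm_command, never from a script. Its arguments are lists of equal length, an entry for each row: "xyz": the shift along the world's x, y, z in mm, a list of three; "spin": the turn about the world's z in degrees. In form: {"xyz": [[tx, ty, tz], ...], "spin": [spin, ...]}. A call has 1 to 20 rows; each row shifts and turns the commanded pose from where the row before left it; what a row does not reach is not made up. A row lasts 1/10 s, in which the tool goes at most 50 mm and 8.59 degrees, less where a joint would pass 70% of its speed; a pose out of reach is approached as far as the arm can. A call with a gripper value outside its range is refused whole. "jaw" is the opening, from -1 (shut) to 1 (fully open), set as the call begins (left out, the last holds). The fingers move at their own pace and stop on an object; "squeeze" is the grip in N (left out, the last holds). Time passes only in rows, so rows that do not move let the fingers close. It gives the time, the measured TCP pose, the force, the opening and the grip force at its end, in the units of the state.
- observe(): the state, without advancing time (a new reading comes with each control period).
- read_camera(name): name is "side" or "top"; returns a dict with "img" (420x560x3 uint8, red, green, blue), "depth" (420x560 float32, m along the optical axis (not along the pixel's ray), 0 where there is no reading), "fx", "fy", "cx", "cy" (pixels), "world_from_camera" (4x4, takes a point from camera to world coordinates). Camera axes: x right, y up, looking along -z (the intrinsics and any distortion apply to the point x, -y, -z); pixel columns grow to the right and rows downward; lengths in m; the calibration is good to about 2 mm. A picture is of the moment at which its call begins.
- hand_in(): hands the job in; it is judged then, once.
The state is a dict: "time": time; "qpos": joint angles; "qvel": joint speeds; "joint_efforts": joint torques, N m; "tool_pos": TCP position; "tool_rot": TCP orientation; "contact_force": force on the tool from outside, world axes, zero at the start; "torque": the same for the moment, N m; "opening": finger opening in m; "grip_force": force on a finger pad.
Only numpy, scipy, OpenCV 4.12 (cv2) and the standard library are available. Lean on these libraries where they do the work, as an engineer would, in place of code of your own. Each camera call takes 0.05 s, during which the arm holds its last target. There are 200 camera calls.

## Working session

There is one attempt and no reset: what is moved stays moved. The work goes in short steps, Python scripts to look and compute and a tool call to move; the robot and the scene stay as the last step left them, time stands still between calls to the robot, and variables do not carry over. Pictures are saved under pics/ and viewed, at most 10 in all, crops included, and the job is handed in when it is done.

Besides the shell and the picture viewer there is one more tool, called after "Emit:" by a JSON object that holds its "method" and its "body". arm_command: Moves the arm, as the interface text tells. Its arguments: {"type":"object","properties":{"xyz":{"type":"array","items":{"type":"array","items":{"type":"number"}}},"spin":{"type":"array","items":{"type":"number"}},"jaw":{"type":"number"},"squeeze":{"type":"number"}},"required":["xyz","spin"]}

```bash
mkdir -p pics; ls
cat > h.py <<'E'
from cell import *
import numpy as np, cv2
def snap(n,f):
    c=read_camera(n); cv2.imwrite(f'pics/{f}.png',c['img'][:,:,::-1]); np.save(f'pics/{f}.npy',c,allow_pickle=True); return c
def cloud(c):
    d=c['depth']; v,u=np.mgrid[0:d.shape[0],0:d.shape[1]]
    P=np.stack([(u-c['cx'])/c['fx']*d,-(v-c['cy'])/c['fy']*d,-d],-1)
    T=c['world_from_camera']; return P@T[:3,:3].T+T[:3,3]
def ray(c,u,v,z):
    T=c['world_from_camera']; r=T[:3,:3]@np.array([(u-c['cx'])/c['fx'],-(v-c['cy'])/c['fy'],-1]); o=T[:3,3]
    return o+r*(z-o[2])/r[2]
E
python3 - <<'E'
from h import *
for n in('top','side'):
    c=snap(n,n+'0'); print(n,c['fx'],c['cx'],c['cy'],c['world_from_camera'].round(3).tolist(),(c['depth']>0).mean(), [k for k in c])
print(observe())
E
```

```text
pics
top 448.762942261326 273.97288122832236 209.08349652967786 [[0.084, 0.974, -0.212, 0.121], [-0.996, 0.081, -0.022, -0.13], [-0.005, 0.213, 0.977, 1.589], [0.0, 0.0, 0.0, 1.0]] 0.9959311224489796 ['img', 'depth', 'fx', 'fy', 'cx', 'cy', 'world_from_camera']
side 402.5567789341368 278.7822031210414 206.64722185648415 [[0.877, 0.263, -0.403, -0.042], [-0.481, 0.469, -0.741, -1.034], [-0.006, 0.843, 0.537, 0.772], [0.0, 0.0, 0.0, 1.0]] 0.9959353741496598 ['img', 'depth', 'fx', 'fy', 'cx', 'cy', 'world_from_camera']
{'time': 0.1, 'qpos': array([ 9.92990840e-01,  3.42625182e-01,  1.52491901e+00, -1.73557262e-05,
        1.27537853e+00, -1.46001381e-01]), 'qvel': array([ 1.44688040e-03, -1.40879001e-03, -3.06506568e-03, -5.99815260e-05,
       -5.50208275e-05, -1.39277351e-03]), 'joint_efforts': array([ 2.66957788e-03, -4.32002664e+01, -2.44694728e+01,  7.21178809e-02,
        5.26302529e-02, -7.63397793e-05]), 'tool_pos': array([0.21963312, 0.47671637, 0.40412962]), 'tool_rot': array([-3.14027432e+00, -1.77081763e-04,  2.70979349e+00]), 'contact_force': array([0.23534978, 0.03465838, 0.57414466]), 'torque': array([-1.85106405e-02,  8.11568040e-05,  1.54327246e-02]), 'grip_force': 0.0, 'opening': 0.09197066754070066}
```

View pics/top0.png

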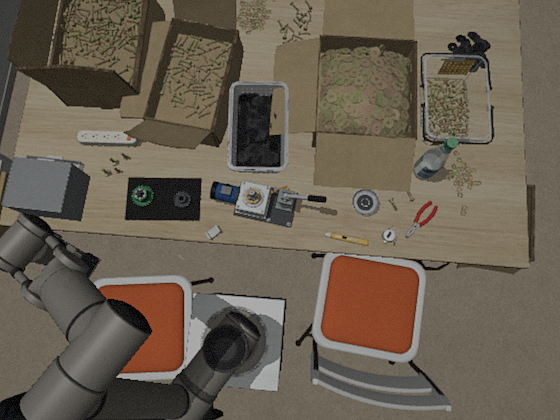

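View pics/side0.png

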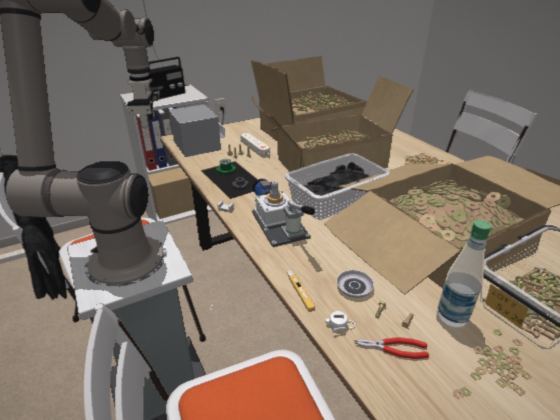

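The top view shows the green gear at about (143,195), the steel gear at (182,199), the drive at (254,198) with the pump at (280,207) and its grip at (317,199). In the side view the gear is at (226,166) and the shaft at (275,195).

Run:
```python
from h import *
t=np.load('pics/top0.npy',allow_pickle=True).item(); s=np.load('pics/side0.npy',allow_pickle=True).item()
a=cv2.resize(t['img'][165:235,115:335],None,fx=3.6,fy=3.6,interpolation=cv2.INTER_CUBIC)
b=cv2.resize(s['img'][150:250,200:330],None,fx=3.4,fy=3.4,interpolation=cv2.INTER_CUBIC)
im=np.zeros((600,800,3),np.uint8); im[:a.shape[0],:a.shape[1]]=a; im[a.shape[0]:a.shape[0]+340,:b.shape[1]]=b
cv2.imwrite('pics/crop0.png',im[:,:,::-1])
P=cloud(t)
hsv=cv2.cvtColor(t['img'],cv2.COLOR_RGB2HSV)
g=(hsv[...,0]>45)&(hsv[...,0]<85)&(hsv[...,1]>100); g[:,:120]=0;g[:,160:]=0;g[:180]=0;g[212:]=0
print(g.sum(),P[g].mean(0),np.unique((P[g][:,2]*200).round()/200,return_counts=True))
Z=(P[...,2]*1000).round().astype(int)
print(Z[183:208,130:157]); print('drive'); print(Z[180:222:2,236:330:2])
```

```text
252 [0.4675104  0.37551139 0.03184614] (array([-0.005,  0.   ,  0.005,  0.01 ,  0.015,  0.02 ,  0.025,  0.03 ,
        0.035,  0.04 ,  0.045,  0.05 ,  1.59 ]), array([ 3, 10, 24, 21, 71, 65, 12,  2,  4, 13, 19,  6,  2]))
[[   0    5   -1    4    2    3    6   -6    8    5    4    2    8   -1
     6    3    6    1    5    0    5    0    6    5    7    2   -1]
 [   6   -3    2    6    7    5   -2    1    6    5   -2    2    4   10
     3    1    9    8    6    0    0    6    0    9    2   -1    7]
 [   6    7    3    6    4    7    0    5    2   -2    7   12    8   20
     3    7   -2    3   -1    0    5    6    1    5    4    3    6]
 [   6    3    3   11    7    7    4    3   24   16   18   21    5   20
    13   19   19    2    6   -3   -3   -2    5    5    1    3    6]
 [   7    7    5    7    7   13   16    8   18   39   17   16   19   15
    14   15   13   18   17    8    7    4    3    8    4    7    0]
 [   3    0    3   -5    5    5   11   46   50   35   41   45   47   23
    15   19   16   14   19    8   -2   -1   11    5   -3   -2    3]
 [   6    7    9   13    7   42   51   
[... 7052 characters left out ...]
  12   14   11   16   15   24   30   43
    12    8    0   12   10    3   11    9   11    8    9    4    7   12
    12   -2    0    0    0    1   -7    1    4   -7   -9   -5    2   -5
    -1   -3   -3   -2   -4]
 [   0    1    2   -3    7    2    3   13    6    9    6    7    7   17
    16   12   10   10    9    7   16    8   11    9   18   11   15    6
     3   -4    3   -4   -2    1    2   -9   -2   -5    6   -7    4   -7
     3   -1    8    0  -10]
 [   3    0    2    0   -8   -2   -4    1   -2   -4    9    7    6    7
     7   14   15    2   15    7    7    4    9    7   14   10   14    5
    -1   -3   -5   -2    1   -2    3   -9    3   -2   -3    1   -2   -1
     0    0   -4    3   -3]]
```

View pics/crop0.png

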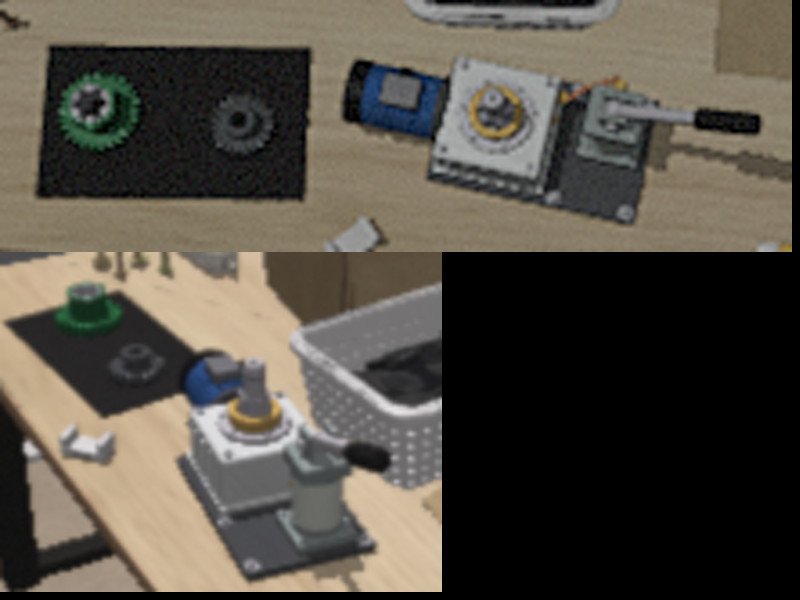

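The crop shows the green gear hub-up on the left of the mat, the steel gear apart from it, the brass cup round the shaft at crop (495,110), and the black grip at crop (727,121). The splines are too small to read, so I'll mesh by feel.

Run:
```python
from h import *
t=np.load('pics/top0.npy',allow_pickle=True).item(); s=np.load('pics/side0.npy',allow_pickle=True).item()
def box(m,u0,u1,v0,v1):
    r=np.zeros_like(m); r[v0:v1,u0:u1]=m[v0:v1,u0:u1]; return r
def proj(c,p):
    T=np.linalg.inv(c['world_from_camera']); q=T[:3,:3]@p+T[:3,3]; return c['cx']+c['fx']*q[0]/-q[2], c['cy']-c['fy']*q[1]/-q[2]
def onplane(c,m,z):
    v,u=np.nonzero(m); return np.array([ray(c,a,b,z) for a,b in zip(u,v)])[:,:2]
P=cloud(t); hsv=cv2.cvtColor(t['img'],cv2.COLOR_RGB2HSV); h,sa,va=[hsv[...,i] for i in range(3)]
# gear: hub top mask by height
for nm,lo,hi,z in(('hub',.035,.06,.045),('disc',.010,.06,.017)):
    m=box((P[...,2]>lo)&(P[...,2]<hi),120,165,178,215).astype(np.uint8)
    m=cv2.morphologyEx(m,cv2.MORPH_CLOSE,np.ones((3,3)));
    c=max(cv2.findContours(m,0,2)[0],key=cv2.contourArea)[:,0]; w=np.array([ray(t,a,b,z)[:2] for a,b in c]).astype(np.float32)
    print(nm,cv2.minEnclosingCircle(w),cv2.fitEllipse(w),cv2.minAreaRect(w))
# brass, both views
for c,bx in((t,(240,270,180,215)),(s,(255,300,185,215))):
    hs=cv2.cvtColor(c['img'],cv2.COLOR_RGB2HSV); m=box((hs[...,0]>12)&(hs[...,0]<30)&(hs[...,1]>110),*bx).astype(np.uint8)
    k=cv2.convexHull(np.argwhere(m)[:,::-1].astype(np.int32))[:,0]; w=np.array([ray(c,a,b,.088)[:2] for a,b in k]).astype(np.float32)
    print('brass',m.sum(),cv2.fitEllipse(w),cv2.minEnclosingCircle(w))
# gearbox top yaw/centre
m=box((P[...,2]>.055)&(P[...,2]<.5)&(sa<70),230,272,178,216).astype(np.uint8); m=cv2.morphologyEx(m,cv2.MORPH_OPEN,np.ones((3,3)))
m2=cv2.morphologyEx(box((P[...,2]>.058)&(P[...,2]<.15),230,272,175,216).astype(np.uint8),cv2.MORPH_CLOSE,np.ones((3,3)))
w=onplane(t,m,.068).astype(np.float32); print('box',cv2.minAreaRect(w),w.mean(0))
# shaft
m=box((P[...,2]>.12)&(P[...,2]<.15),240,266,180,206); print('shaft top pts',m.sum(),P[m].mean(0), np.median(P[m],0))
# grip
m=box((va<60)&(P[...,2]>.14)&(P[...,2]<.2),296,340,188,212); q=P[m]; print('grip',m.sum(),q.mean(0))
l=box((P[...,2]>.127)&(P[...,2]<.2),285,340,188,212); L=P[l]; f=cv2.fitLine(L[:,:2].astype(np.float32),cv2.DIST_HUBER,0,.01,.01).ravel(); print('lever dir',f,np.degrees(np.arctan2(f[1],f[0])), L.min(0),L.max(0))
# surroundings near
f=(P[...,2]>.05)&(P[...,2]<.5)&(P[...,0]>.5)&(P[...,0]<.75)&(P[...,1]>-.35)&(P[...,1]<-.05); 
for y in np.arange(-.34,-.05,.04):
    k=f&(abs(P[...,1]-y)<.02); print(round(y,2),k.sum(), P[k][:,0].min() if k.any() else None, np.percentile(P[k][:,2],95) if k.any() else None)
```

```text
hub ((0.4709849953651428, 0.3866119682788849), 0.026346730068325996) ((0.4707428812980652, 0.38679239153862), (0.04633628949522972, 0.05147581547498703), 151.52049255371094) ((0.4712809920310974, 0.3864254057407379), (0.05188024044036865, 0.046167176216840744), 8.633123397827148)
disc ((0.4740038514137268, 0.37834152579307556), 0.055334486067295074) ((0.4716512858867645, 0.38589417934417725), (0.07691209763288498, 0.09285575151443481), 178.693115234375) ((0.4716445207595825, 0.37511205673217773), (0.08205046504735947, 0.10314733535051346), 2.5145792961120605)
brass 61 ((0.48722803592681885, -0.016874268651008606), (0.048160091042518616, 0.05086866021156311), 107.61814880371094) ((0.4870382845401764, -0.016506504267454147), 0.025621922686696053)
brass 62 ((0.4873427152633667, -0.028827877715229988), (0.046309445053339005, 0.07091853767633438), 158.59584045410156) ((0.48233070969581604, -0.03001585602760315), 0.03164007142186165)
box ((0.4850885272026062, -0.01197996735572815), (0.11111489683389664, 0.10626733303070068), 82.22618865966797) [ 0.48452216 -0.01298864]
shaft top pts 39 [ 0.48485998 -0.01523028  0.13570221] [ 0.48435659 -0.01532197  0.13580342]
grip 100 [ 0.47696678 -0.23185457  0.16624954]
lever dir [ 0.13993801  0.9901603   0.47865552 -0.21153113] 81.955734 [ 0.46436198 -0.26082195  0.12705481] [ 0.50306739 -0.12790286  0.18181645]
-0.34 525 0.5462301937034111 0.1422282743734538
-0.3 676 0.5428045761390232 0.14300934406167243
-0.26 661 0.5439950261773017 0.14247059206264745
-0.22 423 0.5433332127211049 0.1437111797413211
-0.18 100 0.7151997046772343 0.13632796838151057
-0.14 200 0.5000438200628743 0.12337197242732306
-0.1 411 0.5009435405975324 0.10811365282052432
-0.06 401 0.5015666855203162 0.10301336785787174
```

Drive yaw is about -8°, the shaft is near (0.486, -0.0155), and the press point is about (0.476, -0.233). The gear hub is near (0.471, 0.386). First move: shut the fingers and go above the grip.

Emit:
{"method": "arm_command", "body": {"xyz": [[25,-40,0],[25,-40,0],[25,-40,0],[25,-40,0],[25,-40,0],[25,-40,0],[25,-40,0],[25,-40,0],[7,-48.7,0],[7,-48.7,0],[7,-48.7,0],[7,-48.7,0],[7,-48.7,0],[7,-48.7,0],[7,-48.7,0],[7,-48.7,0],[0,0,-20],[0,0,-10],[0,0,0]], "spin": [-4.6,-4.6,-4.6,-4.6,-4.6,-4.6,-4.6,-4.6,-4.6,-4.6,-4.6,-4.6,-4.6,-4.6,-4.6,-4.6,0,0,0], "jaw": -1, "squeeze": 20}}

```text
time: 2.0
tool_pos: [0.4752, -0.2321, 0.3729]
tool_rot: [-3.138, -0.002, 1.426]
contact_force: [0.2, 0.0, 0.5]
opening: 0.0002
grip_force: 0.0
```

Emit:
{"method": "arm_command", "body": {"xyz": [[0,0,-15],[0,0,-15],[0,0,-15],[0,0,-15],[0,0,-15],[0,0,-15],[0,0,-15],[0,0,-12],[0,0,0]], "spin": [0,0,0,0,0,0,0,0,0]}}

```text
time: 2.9
tool_pos: [0.4765, -0.2317, 0.2613]
tool_rot: [3.138, 0.001, 1.428]
contact_force: [-5.5, 3.7, 22.7]
opening: 0.0005
grip_force: 10.4
```

Run:
```python
from h import *
c=snap('side','s1'); t=snap('top','t1')
a=cv2.resize(c['img'][150:250,200:350],None,fx=4,fy=4,interpolation=cv2.INTER_CUBIC)
cv2.imwrite('pics/crop1.png',a[:,:,::-1]); o=observe(); print(o['tool_pos'],o['contact_force'])
```

```text
[ 0.47647485 -0.23164187  0.26147448] [-4.52575409  3.54946464 21.02868397]
```

View pics/crop1.png

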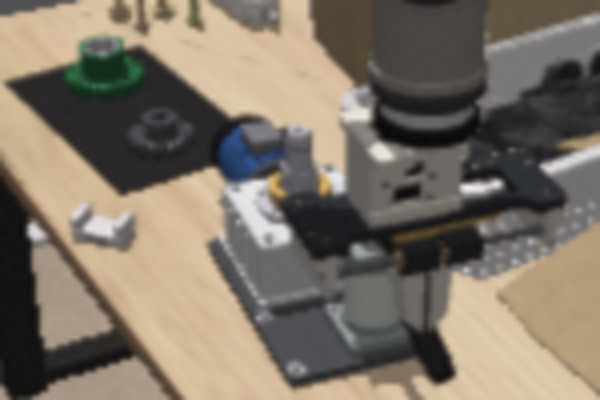

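The lever is seen pressed down under the fingers. The 21 N reading, against 8 N for the spring alone, says it is on its stop. Strokes two and three follow.

Emit:
{"method": "arm_command", "body": {"xyz": [[0,0,25],[0,0,30],[0,0,30],[0,0,32],[0,0,0],[0,0,0],[0,0,0],[0,0,-15],[0,0,-15],[0,0,-15],[0,0,-15],[0,0,-15],[0,0,-15],[0,0,-15],[0,0,-12],[0,0,0],[0,0,0]], "spin": [0,0,0,0,0,0,0,0,0,0,0,0,0,0,0,0,0]}}

```text
time: 4.7
tool_pos: [0.4756, -0.2323, 0.2601]
tool_rot: [3.141, 0.0, 1.426]
contact_force: [-8.2, 4.1, 29.5]
opening: 0.0006
grip_force: 13.6
```

Emit:
{"method": "arm_command", "body": {"xyz": [[0,0,25],[0,0,30],[0,0,30],[0,0,32],[0,0,0],[0,0,0],[0,0,0],[0,0,-15],[0,0,-15],[0,0,-15],[0,0,-15],[0,0,-15],[0,0,-15],[0,0,-15],[0,0,-12],[0,0,0],[0,0,0]], "spin": [0,0,0,0,0,0,0,0,0,0,0,0,0,0,0,0,0]}}

```text
time: 6.4
tool_pos: [0.4755, -0.2324, 0.2599]
tool_rot: [3.141, -0.0, 1.426]
contact_force: [-7.2, 5.4, 31.4]
opening: 0.0005
grip_force: 14.4
```

Emit:
{"method": "arm_command", "body": {"xyz": [[0,0,25],[0,0,30],[0,0,30],[0,0,32],[0,0,0],[0,0,0],[0,0,0]], "spin": [0,0,0,0,0,0,0]}}

```text
time: 7.1
tool_pos: [0.4754, -0.2326, 0.3726]
tool_rot: [-3.138, -0.002, 1.425]
contact_force: [-0.4, 0.4, -0.5]
opening: 0.0003
grip_force: 0.0
```

Run:
```python
from h import *
t=snap('top','t2'); s=snap('side','s2'); P=cloud(t)
m=np.zeros(P.shape[:2],bool); m[188:212,296:340]=1; m&=(P[...,2]>.14)&(P[...,2]<.2); print('grip now',m.sum(),P[m].mean(0))
# hub hex: width harmonics
Q=cloud(t); 
acc=[]
for f in('top0','t1','t2'):
    c=np.load(f'pics/{f}.npy',allow_pickle=True).item(); acc.append(cloud(c)[...,2])
z=np.median(acc,0); m=np.zeros(z.shape,bool); m[180:206,126:152]=1; m&=(z>.034)&(z<.06)
m=cv2.morphologyEx(m.astype(np.uint8),cv2.MORPH_CLOSE,np.ones((5,5)))
v,u=np.nonzero(m); w=np.array([ray(t,a,b,.045)[:2] for a,b in zip(u,v)]); print('hub',len(w),w.mean(0))
th=np.radians(np.arange(0,180,5)); W=np.array([np.ptp(w@[np.cos(a),np.sin(a)]) for a in th]); print((W*1000).round(1))
print('min dir mod60',np.degrees(np.angle(-(W*np.exp(6j*th)).sum()))/6)
d=w-w.mean(0); r=np.hypot(*d.T); a=np.arctan2(d[:,1],d[:,0]); k=r>.017
print('corner-based flat dir',np.degrees(np.angle(-(np.where(k,1,0)*np.exp(6j*a)).sum()))/6)
A=cv2.resize(t['img'][178:212,124:164],None,fx=10,fy=10,interpolation=cv2.INTER_CUBIC); B=cv2.resize(s['img'][152:180,208:248],None,fx=10,fy=10,interpolation=cv2.INTER_CUBIC)
im=np.zeros((340,800,3),np.uint8); im[:,:400]=A; im[:280,400:]=B; cv2.imwrite('pics/crop2.png',im[:,:,::-1])
```

```text
grip now 0 [nan nan nan]
hub 129 [0.47023184 0.386016  ]
[50.8 51.3 52.  52.3 52.2 51.7 50.8 50.1 50.8 51.9 52.5 53.2 54.  54.3
 54.2 53.8 52.9 51.6 49.9 47.8 46.6 48.  49.  49.6 49.9 50.  50.2 50.1
 49.5 49.  48.2 47.  46.4 47.4 48.8 50. ]
min dir mod60 -20.761220813435866
corner-based flat dir -21.352827221576522<stdin>:3: RuntimeWarning: Mean of empty slice.
  ret = um.true_divide(
```

View pics/crop2.png

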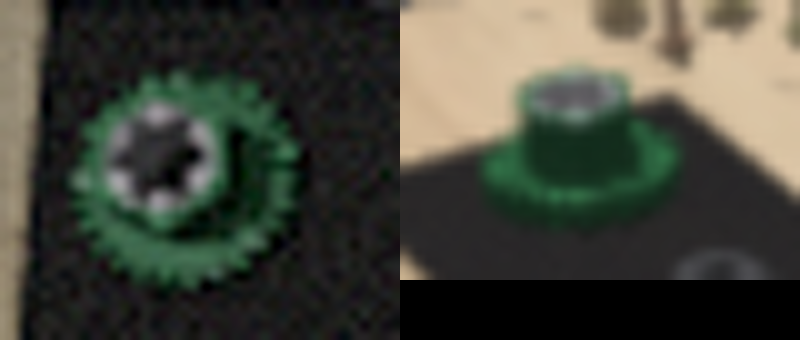

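The crop shows the bore's six light lands, one pointing at image-up. The groove and flat normals are therefore about -23° mod 60°, and the hub centre is (0.4705, 0.3865). I'll go above the hub at tool yaw 128°.

Emit:
{"method": "arm_command", "body": {"xyz": [[0,47.6,0],[0,47.6,0],[0,47.6,0],[0,47.6,0],[0,47.6,0],[0,47.6,0],[0,47.6,0],[0,47.6,0],[-1,47.6,0],[-1,47.6,0],[-1,47.6,0],[-1,47.6,0],[-1,47.6,0],[0,0,-35],[0,0,-35],[0,0,-30],[0,0,0],[0,0,0]], "spin": [3.5,3.5,3.5,3.5,3.5,3.5,3.5,3.5,3.5,3.5,3.5,3.5,3.5,0,0,0,0,0], "jaw": 1}}

```text
time: 9.0
tool_pos: [0.4708, 0.386, 0.2743]
tool_rot: [-3.14, -0.0, 2.219]
contact_force: [1.1, 0.2, 1.1]
opening: 0.0922
grip_force: 0.0
```

Run:
```python
from h import *
s=snap('side','s3'); t=snap('top','t3'); P=cloud(t)
m=np.zeros(P.shape[:2],bool); m[185:215,290:345]=1; m&=(P[...,2]>.13)&(P[...,2]<.22); print('grip now',m.sum(),P[m].mean(0),P[m].max(0)); o=observe(); print(o['tool_pos'],o['tool_rot'],o['contact_force'],o['opening'])
A=cv2.resize(s['img'][110:210,170:270],None,fx=5,fy=5,interpolation=cv2.INTER_CUBIC); cv2.imwrite('pics/crop3.png',A[:,:,::-1])
```

```text
grip now 175 [ 0.47813217 -0.21590432  0.15759219] [ 0.49131735 -0.14901076  0.18116156]
[0.47128355 0.38622769 0.27638329] [3.13878353e+00 2.28818365e-04 2.21910251e+00] [-0.04623934 -0.14864552  0.46332988] 0.09192464886953242
```

View pics/crop3.png

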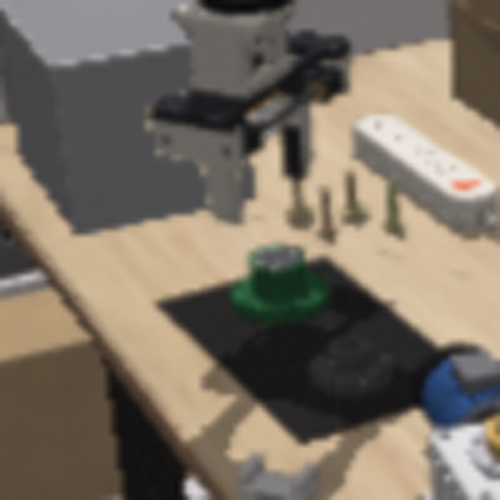

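The open fingers stand over the hub, straddling it, and the lever is back up at rest. Now I'll descend and close.

Emit:
{"method": "arm_command", "body": {"xyz": [[0,0,-26],[0,0,-26],[0,0,-18],[0,0,-5],[0,0,0],[0,0,0]], "spin": [0,0,0,0,0,0]}}

```text
time: 9.7
tool_pos: [0.4713, 0.3864, 0.2015]
tool_rot: [3.139, 0.0, 2.219]
contact_force: [0.5, 0.1, -0.0]
opening: 0.0917
grip_force: 0.0
```

Emit:
{"method": "arm_command", "body": {"xyz": [[0,0,0],[0,0,0],[0,0,0],[0,0,0],[0,0,0],[0,0,0],[0,0,0],[0,0,0]], "spin": [0,0,0,0,0,0,0,0], "jaw": -1, "squeeze": 40}}

```text
time: 10.5
tool_pos: [0.4708, 0.3861, 0.1998]
tool_rot: [3.141, 0.0, 2.219]
contact_force: [1.1, 0.1, -0.2]
opening: 0.046
grip_force: 39.8
```

The opening is 46.0 mm, so the fingers are on the flats. Next I'll lift and carry the gear over the shaft.

Emit:
{"method": "arm_command", "body": {"xyz": [[0,0,20],[0,0,35],[0,0,40],[0,0,40],[0,0,35],[1.5,-35,0],[1.5,-42,0],[1.5,-42,0],[1.5,-42,0],[1.5,-42,0],[1.5,-42,0],[1.5,-42,0],[1.5,-42,0],[1.5,-42,0],[1.5,-31,0],[0,0,0],[0,0,0],[0,0,0]], "spin": [0,0,0,0,0,0,0,0,0,0,0,0,0,0,0,0,0,0]}}

```text
time: 12.3
tool_pos: [0.4855, -0.0152, 0.3695]
tool_rot: [-3.141, -0.001, 2.22]
contact_force: [0.0, 0.3, -2.8]
opening: 0.046
grip_force: 39.8
```

Run:
```python
from h import *
s=snap('side','s4'); t=snap('top','t4'); o=observe(); print(o['tool_pos'],o['tool_rot'],o['contact_force'],o['opening'])
A=cv2.resize(s['img'][130:230,230:330],None,fx=6,fy=6,interpolation=cv2.INTER_CUBIC); cv2.imwrite('pics/crop4.png',A[:,:,::-1])
s0=np.load('pics/s3.npy',allow_pickle=True).item()
P=cloud(s0); m=np.zeros(P.shape[:2],bool); m[180:205,262:290]=1; m&=(P[...,2]>.105)&(P[...,2]<.137)
T=np.linalg.inv(s0['world_from_camera'])
v,u=np.nonzero(m); print('shaft px',m.sum(),u.min(),u.max(),v.min(),v.max(),P[m].mean(0))
for z in(.105,.12,.135):
    q=T[:3,:3]@np.array([.486,-.0155,z])+T[:3,3]; uu,vv=s0['cx']+s0['fx']*q[0]/-q[2],s0['cy']+s0['fy']*q[1]/q[2]
    r=int(round(vv)); print(z,uu,vv,s0['img'][r,int(uu)-9:int(uu)+10].sum(1)//3)
```

```text
[ 0.48556505 -0.01490337  0.36961347] [-3.14147779e+00 -5.32164088e-04  2.22098172e+00] [-0.12544469 -0.2199556  -2.19172025] 0.045966592217566236
shaft px 76 271 289 181 204 [ 0.4872812  -0.03908735  0.12146679]
0.105 271.92551293676837 190.36390083266966 [ 87  85  74  71  80  80  76  82 110  99  90  90  91  90  88  92 139 178
 188]
0.12 271.8548052964636 186.3987088731717 [ 59  66  67  64  61  57  58  56  56  71  81  88  90  90  88  95 163 187
 189]
0.135 271.7832271768106 182.38470157069912 [121 122 123 122 123 124 128 121  96 101 163 160 141 162 179 169 179 187
 186]
```

View pics/crop4.png

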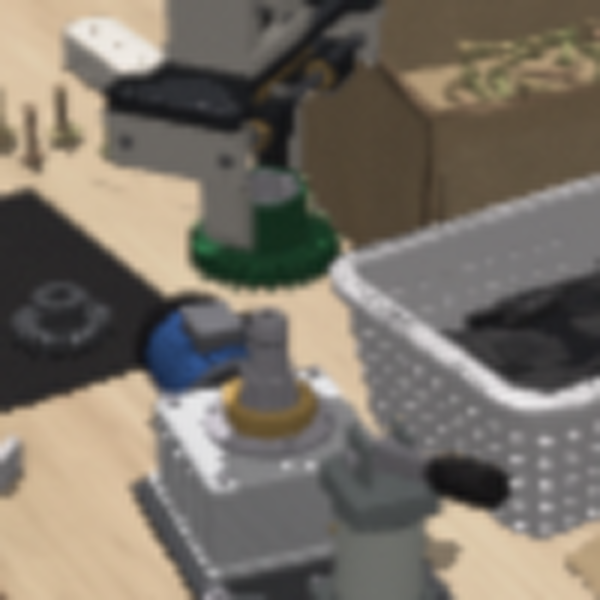

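The side view shows the held gear's disc centre at u≈274.0 and the shaft at u≈274.4, so they agree to about 1 mm. I'll lower onto the journal and watch the forces.

Emit:
{"method": "arm_command", "body": {"xyz": [[0,0,-15],[0,0,-10],[0,0,-5],[0,0,-5],[0,0,-5],[0,0,-5],[0,0,0]], "spin": [0,0,0,0,0,0,0]}}

```text
time: 13.1
tool_pos: [0.4856, -0.016, 0.3242]
tool_rot: [-3.141, -0.001, 2.219]
contact_force: [0.4, -0.4, -2.7]
opening: 0.0458
grip_force: 39.8
```

Emit:
{"method": "arm_command", "body": {"xyz": [[0,0,-5],[0,0,-5],[0,0,-5],[0,0,-4],[0,0,0]], "spin": [0,0,0,0,0]}}

```text
time: 13.6
tool_pos: [0.4856, -0.016, 0.3051]
tool_rot: [-3.141, -0.001, 2.219]
contact_force: [0.6, -0.6, -2.8]
opening: 0.0456
grip_force: 39.8
```

Emit:
{"method": "arm_command", "body": {"xyz": [[0,0,-3],[0,0,-2],[0,0,-1],[0,0,0]], "spin": [0,0,0,0]}}

```text
time: 14.0
tool_pos: [0.4857, -0.016, 0.3006]
tool_rot: [3.141, 0.001, 2.219]
contact_force: [-1.9, 0.3, 4.7]
opening: 0.0462
grip_force: 39.8
```

Contact is at the spline tops. I'll push slightly more and turn in steps.

Emit:
{"method": "arm_command", "body": {"xyz": [[0,0,-1],[0,0,-0.5],[0,0,0],[0,0,0],[0,0,0],[0,0,0],[0,0,0]], "spin": [0,-3,-3,-3,-3,-3,0]}}

```text
time: 14.7
tool_pos: [0.4863, -0.0158, 0.2997]
tool_rot: [3.138, 0.001, 1.956]
contact_force: [0.9, 1.4, 5.6]
opening: 0.0459
grip_force: 39.8
```

Emit:
{"method": "arm_command", "body": {"xyz": [[0,0,-2],[0,0,0],[0,0,0],[0,0,0],[0,0,0],[0,0,0],[0,0,0]], "spin": [-3,-3,-3,-3,-3,-3,0]}}

```text
time: 15.4
tool_pos: [0.4877, -0.0151, 0.2973]
tool_rot: [3.133, -0.001, 1.643]
contact_force: [9.4, 6.2, -3.6]
opening: 0.0461
grip_force: 40.1
```

Emit:
{"method": "arm_command", "body": {"xyz": [[1,0,-3],[0,0,-2],[0,0,0]], "spin": [0,0,0]}}

```text
time: 15.7
tool_pos: [0.4883, -0.015, 0.2942]
tool_rot: [3.133, -0.0, 1.645]
contact_force: [1.1, 8.2, 15.0]
opening: 0.0456
grip_force: 40.2
```

```bash
python3 -c "
from h import *
o=observe(); print({k:np.round(o[k],4) for k in ('tool_pos','tool_rot','contact_force','torque','opening')})"
```

```text
{'tool_pos': array([ 0.4883, -0.015 ,  0.2942]), 'tool_rot': array([ 3.1327e+00, -3.0000e-04,  1.6445e+00]), 'contact_force': array([ 1.1422,  8.2444, 15.0034]), 'torque': array([ 1.4501, -0.3808,  0.6028]), 'opening': np.float64(0.0456)}
```

The gear has dropped 7 mm, so it is meshed. I'll relieve the twist and side load and push on down.

Emit:
{"method": "arm_command", "body": {"xyz": [[0,1,0],[0,0,0],[0,0,-3],[0,0,0]], "spin": [1.5,1.5,0,0]}}

```text
time: 16.1
tool_pos: [0.4881, -0.0147, 0.2892]
tool_rot: [3.135, 0.001, 1.696]
contact_force: [6.9, 3.8, -0.5]
opening: 0.0463
grip_force: 39.9
```

```bash
python3 -c "
from h import *
o=observe(); print({k:np.round(o[k],4) for k in ('tool_pos','tool_rot','contact_force','torque','opening')})"
```

```text
{'tool_pos': array([ 0.4881, -0.0147,  0.2892]), 'tool_rot': array([3.1352e+00, 5.0000e-04, 1.6958e+00]), 'contact_force': array([ 6.942,  3.801, -0.542]), 'torque': array([ 0.6679, -1.2446,  0.1807]), 'opening': np.float64(0.0463)}
```

Emit:
{"method": "arm_command", "body": {"xyz": [[1,0.5,-3],[0,0,-3],[0,0,-3],[0,0,-2],[0,0,0]], "spin": [0,0,0,0,0]}}

```text
time: 16.6
tool_pos: [0.4887, -0.0144, 0.2785]
tool_rot: [3.137, 0.001, 1.696]
contact_force: [4.5, 2.6, 8.1]
opening: 0.0458
grip_force: 39.9
```

```bash
python3 -c "
from h import *
o=observe(); print({k:np.round(o[k],4) for k in ('tool_pos','tool_rot','contact_force','torque','opening')})"
```

```text
{'tool_pos': array([ 0.4887, -0.0144,  0.2785]), 'tool_rot': array([3.1370e+00, 8.0000e-04, 1.6959e+00]), 'contact_force': array([4.483 , 2.5541, 8.118 ]), 'torque': array([ 0.4571, -0.5504,  0.1719]), 'opening': np.float64(0.0458)}
```

Emit:
{"method": "arm_command", "body": {"xyz": [[0.5,0,-2],[0,0,-2],[0,0,0],[0,0,0],[0,0,0]], "spin": [0,0,0,0,0]}}

```text
time: 17.1
tool_pos: [0.4888, -0.0143, 0.2765]
tool_rot: [3.137, 0.001, 1.696]
contact_force: [-4.1, 4.2, 28.6]
opening: 0.0458
grip_force: 39.9
```

Run:
```python
from h import *
s=snap('side','s5'); o=observe(); print({k:np.round(o[k],4) for k in ('tool_pos','tool_rot','contact_force','torque','opening')})
A=cv2.resize(s['img'][130:230,230:330],None,fx=6,fy=6,interpolation=cv2.INTER_CUBIC); cv2.imwrite('pics/crop5.png',A[:,:,::-1])
```

```text
{'tool_pos': array([ 0.4888, -0.0143,  0.2765]), 'tool_rot': array([3.1369e+00, 1.1000e-03, 1.6960e+00]), 'contact_force': array([-3.2326,  4.9546, 30.3648]), 'torque': array([0.6124, 1.0226, 0.0849]), 'opening': np.float64(0.0458)}
```

View pics/crop5.png

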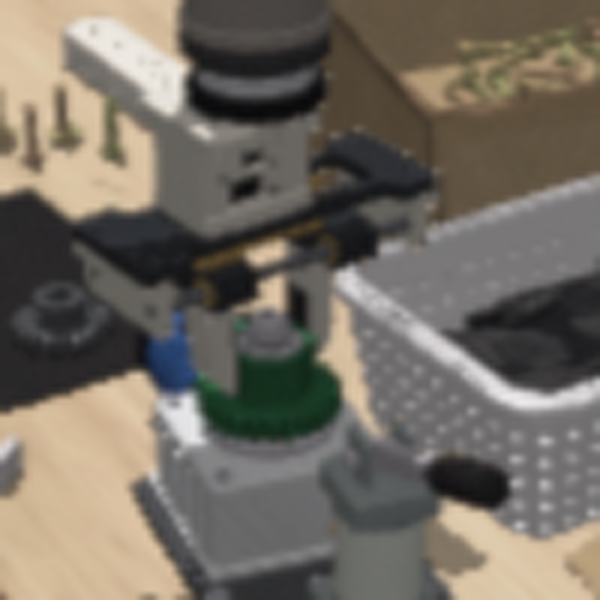

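The picture shows the gear seated low over the cup with the shaft end standing proud of the hub. The 30 N reading at 24.5 mm below spline-top contact confirms it is home. I'll hold briefly, then hand in.

Emit:
{"method": "arm_command", "body": {"xyz": [[0,0,0],[0,0,0],[0,0,0],[0,0,0]], "spin": [0,0,0,0]}}

```text
time: 17.55
tool_pos: [0.4888, -0.0143, 0.2765]
tool_rot: [3.137, 0.001, 1.696]
contact_force: [-2.8, 5.0, 29.3]
opening: 0.046
grip_force: 39.9
```

```bash
python3 -c "
from cell import *
o=observe(); print(o['tool_pos'],o['contact_force'],o['grip_force']); print(hand_in())"
```

```text
[ 0.4887619  -0.01430598  0.27650896] [-2.76276939  5.00177655 29.33351967] 39.92155607789755
the job is handed in; nothing more can be done
None
```

I gave the grease pump three full strokes, then meshed the green gear on the splines and handed in at 17.6 s with the fingers still holding it down at about 29 N; the position and force readings say it is fully home, but the hand-in returned no verdict.

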